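# Fit spacer and end sleeve on a wheel hub axle

## Robot

A 6-joint arm with a two-finger parallel gripper is mounted at the origin on the work surface. World frame = base frame: x ahead of the robot, y to its left, z up, the work surface at z = 0. Lengths are in m, angles in rad, forces in N, time in s.
With the tool pointing down it reaches from about 0.35 to 0.975 m from the base axis. Payload 7.1 kg.
Tool frame: the origin (TCP) lies at the very end of the fingers, on their centre line; the grasp point (between the pads) lies 19 mm behind it (env.pinch_z is the distance from the TCP to the grasp point, in m); z points along the fingers, y is the line along which they close (so a half turn about z gives the same grasp; the last joint's range is limited). The gripper opens to 88 mm and grips with 3 to 60 N. Pads are 20 mm wide; open, the fingers measure 115 mm over their backs; the gripper's body (75 mm by 178 mm) begins 61 mm behind the grasp point.
Start: joints at [-1.336, 0.423, 1.63, -0, 1.089, -0.019], TCP at [0.157, -0.605, 0.223] pointing down, gripper open.
Joint ranges: [-3, 3], [-0.9, 2.11], [0.09, 2.58], [-1.31, 4.45], [0.11, 2.69], [-2.54, 2.54]. Speed limits (rad/s): [2.39, 2.39, 3.01, 3.14, 3.14, 3.14].

## Interface

Orientations are given as [roll, pitch, yaw] about the fixed x, y, z axes, in that order (R = Rz(yaw) Ry(pitch) Rx(roll)).
In Python, from station import env gives the robot as it stands.
- The arm moves only by the tool move_arm, never from a script. Its argument "moves" is a list that holds one entry, the list of rows, each a list of 7 numbers: the shift along the tool's x, y, z as a fraction of full scale, then the turn, a rotation vector about the tool's x, y, z as a fraction of full scale, then the opening, from 0 (shut) to 1 (fully open). A call has 1 to 10 rows; each row is the pose to reach, as a shift and turn from the pose commanded when the call began, along the tool's axes at that moment, turning the shorter way round; what a row does not reach only later rows make up. Full scale, the value 1, is 0.4 m for a shift and 180 degrees for a turn. A row lasts 1/12 s, in which the tool goes at most 41.7 mm and 7.16 degrees, less where a joint would pass 70% of its speed; a pose out of reach is approached as far as the arm can. A call with a number of a shift or a turn outside -1 to 1 is refused whole. A call with a gripper value outside its range is refused whole. The fingers move at their own pace and stop on an object; "force" is the grip in N (left out, the last holds). Time passes only in rows, so rows that repeat a pose let the fingers close. It gives the time, the measured TCP pose, the force, the opening and the grip force at its end, in the units of the state.
- env.get_state(): the state, without advancing time (a new reading comes with each control period).
- env.snapshot(name): name is "scene" or "top" or "wrist"; returns the picture (400x640x3 uint8, red, green, blue); there is no depth.
- env.camera_params(name): a dict with "mtx" (3x3 intrinsics, pixels), "k1" (the pictures are not rectified: a ray, as slopes to the right and down, at radius r is drawn at 1 + k1 r^2 times it, then the intrinsics apply), "R" (3x3) and "t" (3): a world point X has camera coordinates R X + t; the wrist camera has in their place "tool_from_camera" (4x4, takes a point from camera to tool coordinates, whose origin is the TCP and whose axes are the flange's). Camera axes: x right, y down, z forward; pixel columns grow to the right and rows downward; lengths in m; the calibration is good to about 2 mm. A picture is of the moment at which its call begins: read the wrist's pose just before it. camera_params takes no time and is no camera call.
- env.hand_in(): hands the job in; it is judged then, once.
Trained networks look in the newest picture that a camera, given by its name, has taken for a name from the list of things; names that differ only in an ending like _2 or _b are one class to them, and where a whole thing is asked for, a point or a joint stands for the part that bears it (a point fixed in the world has none). Each returns a list of dicts, best first, with "confidence" (0 to 1); they miss things now and then, are a little off and sometimes report something else, mostly with a low value. They report only what shows in the picture. A call takes as long as a camera call. They do not tell look-alikes from the thing itself.
- env.regions_of(camera, label): "pixels" (400x640 bool, what is visible of it) and "box" ([left, top, right, bottom] in pixels, round what is visible of it).
The state is a dict: "clock": time; "joint_pos": joint angles; "qd": joint speeds; "joint_efforts": joint torques, N m; "ee_pos": TCP position; "orientation": TCP orientation; "ft_force": force on the tool from outside, world axes, zero at the start; "moment": the same for the moment, N m; "width": finger opening in m; "grip_force": force on a finger pad.
Only numpy, scipy, OpenCV 4.12 (cv2) and the standard library are available. Lean on these libraries where they do the work, as an engineer would, in place of code of your own. Each camera call takes 0.05 s, during which the arm holds its last target. There are 200 camera calls.

## Task

Build up the upright axle of the wheel hub clamped on the bench: first take the short thick spacer off its stand and push it down the axle until it has driven the stiff dust shield fully home against the hub's shoulder, then take the long thin end sleeve off its stand and slide it on until it rests on the spacer. Lift each part straight up so that its light stand stays upright where it is, let go of the parts, and leave the closed-top cap, its stand and everything else on the bench undisturbed.

Things in the scene. Friction and masses are not known exactly. Their poses are not given: they have to be found in the camera images.
- hub: aluminium wheel hub upright on a dark steel bench foot, fixed to the bench. Origin on the axle's line at the bench top; z up along the axle. Foot 104 mm in diameter, 12 mm thick; clamp 68 mm in diameter up to 46 mm; hub flanges 54 mm in diameter at heights 46-51 and 77-82 mm; neck 29 mm in diameter from 85 mm to the shoulder at 105 mm, then the axle. A small clamp screw sticks out low down towards -y
- shoulder (a point): centre of the hub's shoulder (the flat top of the neck) on the axle's line, 105 mm above the bench; axes as the hub's
- axle_tip (a point): centre of the upper end of the hub's steel axle, 157 mm above the bench. The axle stands on the shoulder, 17 mm in diameter and 52 mm long; its last 4 mm taper to 13 mm in diameter
- rod_top (a point): top centre of the fixed upright gauge rod beside the hub: 12 mm in diameter with an 18 mm knuckle at the top, 175 mm high, 70 mm from the axle's line towards the hub's own +x
- shield (a joint): dust shield, a dark steel ring 29 mm in outer diameter and 5 mm thick, captive on the axle and a stiff fit: it slides down when pushed with about 5 N and stays where it is. Value: how far it has been pushed down, in m; at 0 its underside is 12 mm above the shoulder, at 0.012 it lies on the shoulder (its top then 5 mm above the shoulder)
- spacer: the spacer: short thick aluminium ring, 32 mm outer diameter, bore 20 mm, 28 mm long, about 50 g, on a post stand with its underside on the ledge 34 mm above the bench, so its top is at 62 mm. Origin at the centre of its underside, z up along the bore
- sleeve: the end sleeve: long thin aluminium tube, 26 mm outer diameter, bore 20 mm, 44 mm long, about 40 g, on another post stand with its underside 34 mm above the bench, so its top is at 78 mm. Origin at the centre of its underside, z up along the bore. When fitted it rests on the spacer's top and reaches beyond the axle's tip
- cap: a bystander: aluminium end cap, 28 mm outer diameter, 36 mm high, with a closed domed top, on the third post stand (underside 34 mm above the bench). Origin at the centre of its underside. Leave it alone
- stand_spacer: light free-standing grey plastic post stand (about 70 g): round foot 56 mm in diameter, 6 to 9 mm thick, column 29 mm in diameter up to a ledge at 34 mm, then a post 16 mm in diameter up to 53 mm, inside the part. Origin: centre of its underside, z up. Carries the spacer; the jar and the socket stand close by on opposite sides of it, about 52 mm from its centre
- stand_sleeve: light free-standing grey plastic post stand (about 70 g): round foot 56 mm in diameter, 6 to 9 mm thick, column 29 mm in diameter up to a ledge at 34 mm, then a post 16 mm in diameter up to 53 mm, inside the part. Origin: centre of its underside, z up. Carries the end sleeve; the dropper bottle and the drift stand close by on opposite sides of it, about 52 mm from its centre
- stand_cap: light free-standing grey plastic post stand (about 70 g): round foot 56 mm in diameter, 6 to 9 mm thick, column 29 mm in diameter up to a ledge at 34 mm, then a post 16 mm in diameter up to 53 mm, inside the part. Origin: centre of its underside, z up. Carries the cap
- jar: small white jar, 32 mm in diameter, 48 mm high; origin at the centre of its underside, z up. A bystander: leave it alone.
- socket: steel wrench socket standing on end, 24 mm in diameter, 56 mm high; origin at the centre of its underside, z up. A bystander: leave it alone.
- dropper: small clear dropper bottle, 28 mm in diameter, 76 mm high; origin at the centre of its underside, z up. A bystander: leave it alone.
- drift: dark steel drift standing upright, foot 30 mm in diameter, 58 mm high; origin at the centre of its underside, z up. A bystander: leave it alone.
- carton: open cardboard carton, 110 x 85 mm, 50 mm high; origin at the centre of its underside, z up. A bystander: leave it alone.
- spray: lubricant can, 54 mm in diameter, 120 mm high; origin at the centre of its underside, z up. A bystander: leave it alone.
- caliper: black brake caliper body lying down, 84 x 28 mm (long along its x), 39 mm high; origin at the centre of its underside, z up. A bystander: leave it alone.
There are look-alikes about, which are no part of the job. What is shaped like the sleeve but brown or turquoise is not meant.

How it is judged:
By the outcome, as a careful person would: the job done as asked, in the order asked, and still so for the second after the job is handed in, with the robot touching nothing.
It also fails if it takes over 64 s, if anything falls off the work surface, if the arm or the gripper's body presses on something with over 40 N, if the wrist force passes 120 N, or if a joint passes its speed limit or range.

## Working session

There is one attempt and no reset: what is moved stays moved. The work goes in short steps, Python scripts to look and compute and a tool call to move; the robot and the scene stay as the last step left them, time stands still between calls to the robot, and variables do not carry over. Pictures are saved under pics/ and viewed, at most 10 in all, crops included, and the job is handed in when it is done.

Besides the shell and the picture viewer there is one more tool, called after "Emit:" as name(argument=value, ...), one argument or row to a line, values as JSON. move_arm: Moves the arm, as the interface text tells. Its arguments: {"type":"object","properties":{"moves":{"type":"array"},"force":{"type":"number"}},"required":["moves"]}

```bash
mkdir -p pics; ls; python3 - <<'E'
from station import env
import cv2
s=env.get_state(); print(s)
for n in ("scene","top"):
    im=env.snapshot(n); cv2.imwrite(f"pics/{n}0.png",im[:,:,::-1])
    p=env.camera_params(n); print(n,p)
    for l in ["hub","spacer","sleeve","cap","stand_spacer","jar","socket","dropper","drift","rod_top","carton","spray","caliper"]:
        for r in env.regions_of(n,l): print(l,r["box"],round(r["confidence"],2))
print(env.camera_params("wrist"),env.pinch_z)
E
```

```text
pics
{'clock': 0.0, 'joint_pos': array([-1.33603202e+00,  4.23799965e-01,  1.63067358e+00,  7.11136891e-07,
        1.08857321e+00, -1.90288651e-02]), 'qd': array([-5.48572334e-04,  1.94109327e-05, -2.23230968e-03, -1.47052675e-03,
       -1.06430391e-03,  1.23780151e-03]), 'joint_efforts': array([-3.78195313e-03, -5.44632447e+01, -2.73671472e+01,  6.40626973e-02,
        2.27712805e-02, -1.11693560e-04]), 'ee_pos': array([ 0.15680591, -0.60445436,  0.22193366]), 'orientation': array([-3.14013883e+00, -2.82976126e-05,  2.53792820e-01]), 'ft_force': array([0.23205014, 0.38187871, 0.80613083]), 'moment': array([-0.02614479,  0.0794143 ,  0.01320765]), 'grip_force': 0.0, 'width': 0.08779989287054686}
scene {'mtx': array([[428.23068622,   0.        , 323.59932408],
       [  0.        , 428.23068622, 208.6978109 ],
       [  0.        ,   0.        ,   1.        ]]), 'k1': 0.019273549859654977, 'R': array([[-0.39561199,  0.91838944,  0.00721055],
       [ 0.52911319,  0.23432774, -0.81555487],
       [-0.75068661, -0.31882809, -0.57863483]]), 't': array([ 0.21371406, -0.19392868,  1.4391
[... 1944 characters left out ...]
210.7, 152.6] 0.73
carton [281.2, 172.4, 330.4, 235.7] 0.18
spray [249.6, 98.3, 278.5, 126.4] 0.82
caliper [336.8, 113.6, 351.6, 144.8] 0.56
{'mtx': array([[308.89693961,   0.        , 319.05827655],
       [  0.        , 308.89693961, 199.35988534],
       [  0.        ,   0.        ,   1.        ]]), 'k1': 0.012792449141902874, 'tool_from_camera': array([[-7.08104856e-04, -9.67649225e-01, -2.52298388e-01,
         6.78755607e-02],
       [ 9.99999691e-01, -5.98829354e-04, -5.09903682e-04,
         4.19325688e-04],
       [ 3.42324222e-04, -2.52298671e-01,  9.67649349e-01,
        -1.62645029e-01],
       [ 0.00000000e+00,  0.00000000e+00,  0.00000000e+00,
         1.00000000e+00]])} 0.0187
```

```bash
python3 - <<'E'
import cv2
a=cv2.imread("pics/scene0.png")[160:350,160:500]; b=cv2.imread("pics/top0.png")[80:300,150:470]
cv2.imwrite("pics/a.png",cv2.resize(a,None,fx=2.35,fy=2.35,interpolation=cv2.INTER_CUBIC)); cv2.imwrite("pics/b.png",cv2.resize(b,None,fx=2.5,fy=2.5,interpolation=cv2.INTER_CUBIC))
E
```

```text
(no output)
```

View pics/a.png

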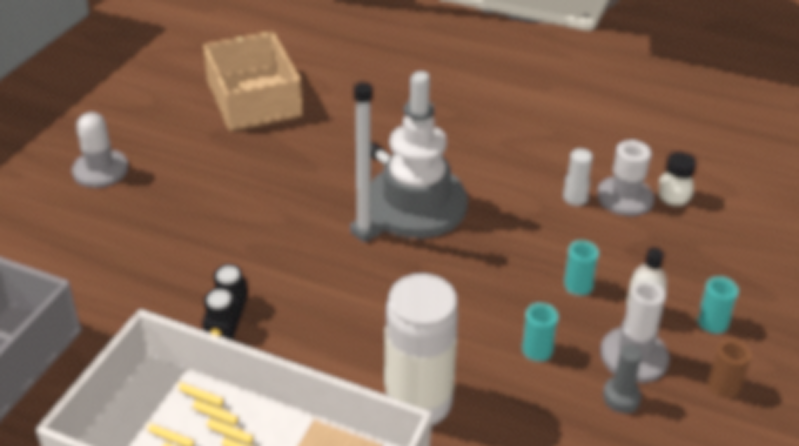

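View pics/b.png

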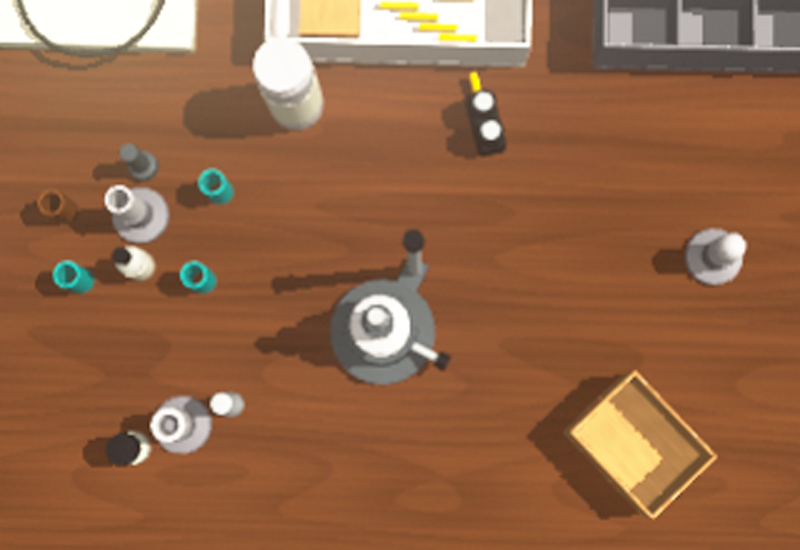

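The scene crop and top crop agree. The wanted sleeve (bright aluminium, on a stand between the dropper and drift) is at top (197,160), scene (435,281). Its look-alikes, all standing directly on the bench, are turquoise at top (236,154), (228,191), (178,190) and brown at top (170,162). The spacer is at top (219,250), between the jar (200,259) and the socket (239,241). The cap is far right at top (440,180).

```bash
cat > h.py <<'E'
from station import env
import numpy as np, cv2
from scipy.spatial.transform import Rotation as Ro
def cam(n,st=None):
    p=env.camera_params(n)
    if "R" in p: return p["mtx"],p["k1"],p["R"],p["t"]
    st=st or env.get_state()
    T=np.eye(4);T[:3,:3]=Ro.from_euler("xyz",st["orientation"]).as_matrix();T[:3,3]=st["ee_pos"]
    M=np.linalg.inv(T@p["tool_from_camera"]); return p["mtx"],p["k1"],M[:3,:3],M[:3,3]
def ray(c,px):
    K,k,R,t=c; u=cv2.undistortPoints(np.array([[px]],float),K,np.array([k,0,0,0.]))[0,0]
    return -R.T@t, R.T@np.array([u[0],u[1],1])
def at(c,px,z):
    o,d=ray(c,px); return (o+d*(z-o[2])/d[2])
def proj(c,X):
    K,k,R,t=c; return cv2.projectPoints(np.array([X],float),cv2.Rodrigues(R)[0],t,K,np.array([k,0,0,0.]))[0][0,0]
E
python3 - <<'E'
from h import *
T=lambda x,y:(150+x/2.5,80+y/2.5); S=lambda x,y:(160+x/2.35,160+y/2.35)
t=cam("top");s=cam("scene")
for n,a,b,z in [("spacer",(171,424),(633,148),.062),("sleeve",(119,199),(647,286),.078),("axle",(376,318),(420,76),.157),("rod",(413,239),(363,91),.172),("jar",(125,449),(680,160),.048),("socket",(219,403),(580,156),.056),("drift",(130,153),(None),.058),("dropper",(121,257),(654,255),.076),("cap",(734,246),(91,117),.068)]:
    print(n,at(t,T(*a),z).round(4),at(s,S(*b),z).round(4) if b else "")
E
```

```text
spacer [0.4315 0.2189 0.062 ] [0.4272 0.2226 0.062 ]
sleeve [0.6391 0.2745 0.078 ] [0.6324 0.2749 0.078 ]
axle [0.5252 0.0272 0.157 ] [0.5274 0.0295 0.157 ]
rod [ 0.5909 -0.0025  0.172 ] [5.921e-01 2.000e-04 1.720e-01]
jar [0.4072 0.264  0.048 ] [0.4087 0.2683 0.048 ]
socket [0.452  0.1766 0.056 ] [0.4537 0.1758 0.056 ]
drift [0.6886 0.2728 0.058 ] 
dropper [0.5847 0.2701 0.076 ] [0.5907 0.2729 0.076 ]
cap [ 0.6104 -0.3021  0.068 ] [ 0.6091 -0.2999  0.068 ]
```

```bash
cat >> h.py <<'E'
def plan(x,y,z,yawdeg,st=None):
    "move numbers (fractions) from the measured pose to a tool-down pose"
    st=st or env.get_state(); R=Ro.from_euler("xyz",st["orientation"])
    d=R.inv().apply(np.array([x,y,z])-st["ee_pos"])/.4
    r=(R.inv()*Ro.from_euler("xyz",[np.pi,0,np.radians(yawdeg)])).as_rotvec()/np.pi
    print("shift",d.round(5),"turn",r.round(4),"rows",round(np.linalg.norm(d)*.4/.0417,1),round(np.linalg.norm(r)*180/7.16,1))
E
python3 -c "
from h import *
plan(.40,-.12,.24,70)"
```

```text
shift [ 0.89259 -1.02098 -0.04327] turn [-0.     -0.     -0.3081] rows 13.0 7.7
```

Emit:
move_arm(
  moves=[
    [[0.8,-0.92,-0.04,0,0,-0.39,0.6],[0.8,-0.92,-0.04,0,0,-0.39,0.6],[0.8,-0.92,-0.04,0,0,-0.39,0.6],[0.8,-0.92,-0.04,0,0,-0.39,0.6],[0.8,-0.92,-0.04,0,0,-0.39,0.6],[0.8,-0.92,-0.04,0,0,-0.39,0.6],[0.8,-0.92,-0.04,0,0,-0.39,0.6],[0.8,-0.92,-0.04,0,0,-0.39,0.6],[0.8,-0.92,-0.04,0,0,-0.39,0.6],[0.8,-0.92,-0.04,0,0,-0.39,0.6]],
  ],
)

```text
clock: 2.23
ee_pos: [0.343, -0.2304, 0.2367]
orientation: [3.141, 0.0, 1.485]
ft_force: [0.4, -0.7, -0.4]
width: 0.0526
grip_force: 0.0
```

```bash
python3 -c "
from h import *
print(env.get_state()['joint_pos'])
plan(.43,.2205,.17,117)"
```

```text
[-6.20368750e-01  8.28633222e-02  2.05873037e+00  2.33306416e-05
  9.99087077e-01 -5.34327686e-01]
shift [1.14192 0.11967 0.16638] turn [ 0.0002  0.0002 -0.1774] rows 11.1 4.5
```

Emit:
move_arm(
  moves=[
    [[1,0.08,0.04,0,0,-0.177,0.6],[1,0.08,0.04,0,0,-0.177,0.6],[1,0.08,0.04,0,0,-0.177,0.6],[1,0.08,0.04,0,0,-0.177,0.6],[1,0.1,0.04,0,0,-0.177,0.6],[1,0.1,0.04,0,0,-0.177,0.6],[1,0.1,0.1,0,0,-0.177,0.6],[1,0.12,0.16,0,0,-0.177,0.6],[1,0.12,0.16,0,0,-0.177,0.6],[1,0.12,0.16,0,0,-0.177,0.6]],
  ],
)

```text
clock: 3.07
ee_pos: [0.4274, 0.1643, 0.172]
orientation: [3.14, 0.0, 2.036]
ft_force: [1.1, -0.1, 0.8]
width: 0.0527
grip_force: 0.0
```

```bash
python3 -c "
from h import *
plan(.43,.2205,.17,117)"
```

```text
shift [0.12266 0.06893 0.00499] turn [ 0.0004  0.     -0.0019] rows 1.4 0.0
```

Emit:
move_arm(
  moves=[
    [[0.12,0.07,0.005,0,0,0,0.6],[0.12,0.07,0.005,0,0,0,0.6],[0.12,0.07,0.005,0,0,0,0.6],[0.12,0.07,0.005,0,0,0,0.6]],
  ],
)

```text
clock: 3.4
ee_pos: [0.4302, 0.2177, 0.1701]
orientation: [-3.141, 0.0, 2.037]
ft_force: [0.0, 0.0, -0.0]
width: 0.0527
grip_force: 0.0
```

```bash
python3 - <<'E'
from h import *
st=env.get_state(); print(st["ee_pos"],st["orientation"],abs(st["qd"]).max())
im=env.snapshot("wrist"); c=cam("wrist",st)
for l,z in [("spacer",.062),("jar",.048),("socket",.056)]:
    for r in env.regions_of("wrist",l)[:2]:
        b=r["box"];print(l,b,r["confidence"],at(c,((b[0]+b[2])/2,(b[1]+b[3])/2),z))
cv2.imwrite("pics/w1.png",im[:,:,::-1])
for X in [(.43,.2205,.062)]: print(proj(c,X))
E
```

```text
[0.43023181 0.21766799 0.17011097] [-3.14096586e+00  1.81911277e-04  2.03730601e+00] 0.03486002847890374
spacer [305.5, 170.9, 342.2, 209.7] 0.84 [0.43039011 0.22481487 0.062     ]
jar [305.3, 115.4, 338.7, 148.8] 0.98 [0.40619765 0.26923724 0.048     ]
socket [311.5, 214.9, 332.8, 255.1] 0.92 [0.44944645 0.18388036 0.056     ]
[321.29876398 194.27823756]
```

View pics/w1.png

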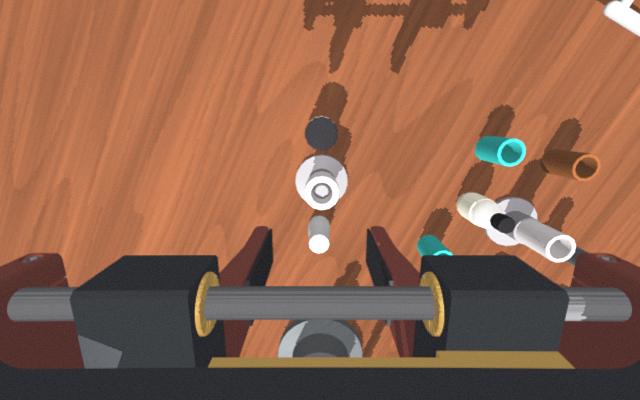

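The wrist picture shows the spacer ring at about (321,191), with the jar at (321,132) above it and the socket at (319,240) below. The turquoise and brown look-alikes are off to the right, and so is the real sleeve at (560,247). Next I'll fit the ring.

```bash
python3 - <<'E'
from h import *
im=cv2.imread("pics/w1.png")[160:225,285:360]
cv2.imwrite("pics/w1c.png",cv2.resize(im,None,fx=8,fy=8,interpolation=cv2.INTER_CUBIC))
E
```

```text
(no output)
```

View pics/w1c.png

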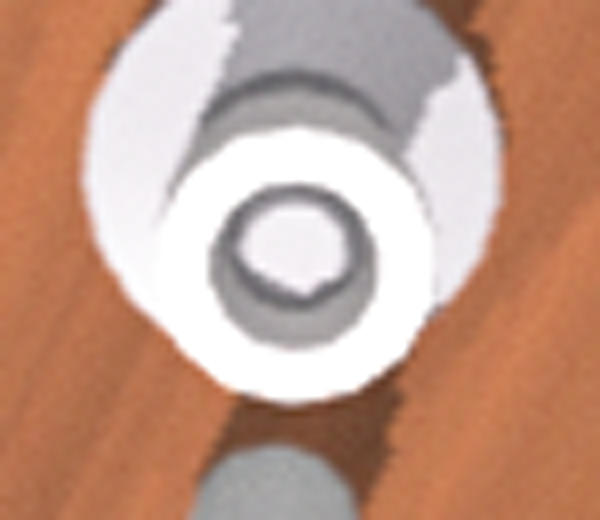

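```bash
python3 -c "
from h import *
print(at(cam('wrist'),(321.4,192.8),.062))
plan(.4296,.2214,.035,117)"
```

```text
[0.42983953 0.22008958 0.062     ]
shift [0.01298 0.004   0.33892] turn [ 0.      0.     -0.0027] rows 3.3 0.1
```

```bash
python3 - <<'E'
from h import *
for i in range(2):
    st=env.get_state(); print(st["clock"],st["ee_pos"],st["orientation"],abs(st["qd"]).max())
    im=env.snapshot("wrist"); c=cam("wrist",st)
g=cv2.cvtColor(im,cv2.COLOR_RGB2GRAY)[160:225,285:360]
cv2.imwrite("pics/w2.png",im[:,:,::-1])
_,b=cv2.threshold(g,232,255,0)
cs,h=cv2.findContours(b,cv2.RETR_CCOMP,cv2.CHAIN_APPROX_NONE)
for k in cs:
    if len(k)>30: e=cv2.fitEllipse(k); print(len(k),e); p=(e[0][0]+285,e[0][1]+160); print(at(c,p,.062))
E
```

```text
3.6 [0.4304804  0.21604666 0.17056798] [3.14156637e+00 7.77754195e-05 2.03355119e+00] 0.0033426924311833286
3.65 [0.43061182 0.21609116 0.17063304] [3.14131964e+00 8.75880521e-05 2.03340419e+00] 0.0037808730300169834
183 ((35.41022872924805, 25.262054443359375), (40.357540130615234, 49.075653076171875), 131.68016052246094)
[0.42610089 0.22594947 0.062     ]
62 ((36.70095443725586, 31.068809509277344), (22.368877410888672, 22.462921142578125), 88.69579315185547)
[0.4295292  0.22168625 0.062     ]
```

Emit:
move_arm(
  moves=[
    [[0.0135,0.004,0.05,0,0,0,0.6],[0.0135,0.004,0.12,0,0,0,0.6],[0.0135,0.004,0.2,0,0,0,0.6],[0.0135,0.004,0.27,0,0,0,0.6],[0.0135,0.004,0.32,0,0,0,0.6],[0.0135,0.004,0.339,0,0,0,0.6],[0.0135,0.004,0.339,0,0,0,0.6],[0.0135,0.004,0.339,0,0,0,0.6]],
  ],
)

```text
clock: 4.37
ee_pos: [0.4299, 0.2225, 0.0352]
orientation: [3.142, -0.0, 2.034]
ft_force: [0.1, 0.1, 0.2]
width: 0.0525
grip_force: 0.0
```

```bash
python3 - <<'E'
from h import *
im=env.snapshot("scene"); im=env.snapshot("scene");st=env.get_state(); print(st["clock"],st["ee_pos"],st["ft_force"])
cv2.imwrite("pics/s2.png",cv2.resize(im[180:290,360:520,::-1],None,fx=5,fy=5,interpolation=cv2.INTER_CUBIC))
E
```

```text
4.4667 [0.43057321 0.22304495 0.03604432] [ 0.46497567 -0.58024798 -0.26271194]
```

Emit:
move_arm(
  moves=[
    [[-0.002,-0.004,0.002,0,0,0,0.6],[-0.002,-0.004,0.002,0,0,0,0.6],[-0.002,-0.004,0.002,0,0,0,0.6],[-0.002,-0.004,0.002,0,0,0,0.6]],
  ],
)

```text
clock: 4.8
ee_pos: [0.4287, 0.2214, 0.0344]
orientation: [3.141, 0.0, 2.035]
ft_force: [-0.1, -0.6, -0.8]
width: 0.0528
grip_force: 0.0
```

```bash
python3 - <<'E'
from h import *
for i in range(3):
  st=env.get_state(); print(st["clock"],st["ee_pos"],st["ft_force"]); im=env.snapshot("wrist")
cv2.imwrite("pics/w3.png",cv2.resize(im[100:300,200:440,::-1],None,fx=3,fy=3,interpolation=cv2.INTER_CUBIC))
E
```

```text
4.8 [0.42873892 0.22144157 0.03444019] [-0.10591566 -0.58146418 -0.76106774]
4.85 [0.4286834  0.22146887 0.03432278] [ 0.24849204 -0.55915752 -0.29679735]
4.9 [0.42861531 0.22140298 0.0342028 ] [ 0.8723405   0.23890713 -0.51921014]
```

View pics/w3.png

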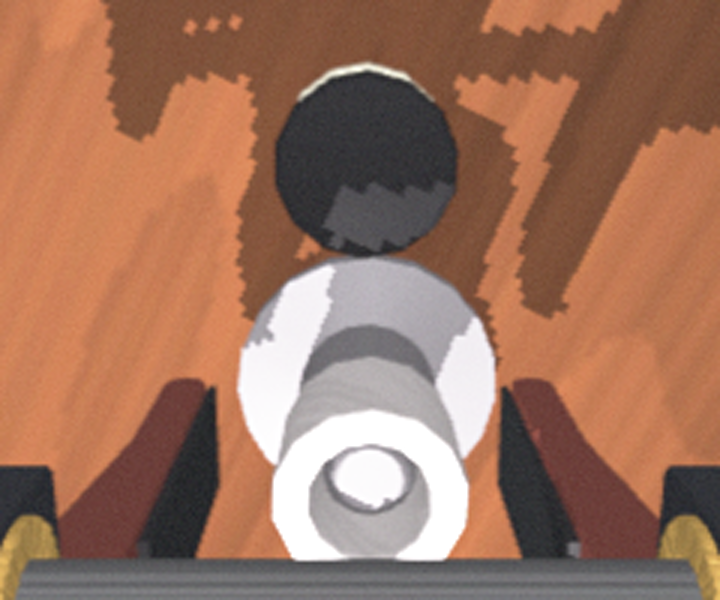

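The part sits about 2 mm to +y of the finger midline (ring centre at crop 369, finger mid at 357), so I'll correct by 1.8 mm and close.

Emit:
move_arm(
  moves=[
    [[0.001,0.0045,0,0,0,0,0.6],[0.001,0.0045,0,0,0,0,0.6],[0.001,0.0045,0,0,0,0,0.6],[0.001,0.0045,0,0,0,0,0.42],[0.001,0.0045,0,0,0,0,0.39],[0.001,0.0045,0,0,0,0,0.37],[0.001,0.0045,0,0,0,0,0.35],[0.001,0.0045,0,0,0,0,0.3]],
  ],
  force=10,
)

```text
clock: 5.62
ee_pos: [0.4299, 0.2225, 0.0339]
orientation: [-3.142, -0.0, 2.035]
ft_force: [0.6, 1.4, -0.1]
width: 0.0305
grip_force: 10.0
```

Emit:
move_arm(
  moves=[
    [[0,0,0,0,0,0,0.2],[0,0,0,0,0,0,0],[0,0,0,0,0,0,0]],
  ],
  force=45,
)

```text
clock: 5.87
ee_pos: [0.4299, 0.2225, 0.0339]
orientation: [-3.142, -0.0, 2.035]
ft_force: [0.1, 0.1, -0.5]
width: 0.0303
grip_force: 45.0
```

```bash
python3 - <<'E'
from h import *
st=env.get_state(); print(st["clock"],st["ee_pos"],st["ft_force"],st["width"],st["grip_force"]); im=env.snapshot("wrist")
g=cv2.cvtColor(im,cv2.COLOR_RGB2GRAY)[230:300,280:370]
_,b=cv2.threshold(g,232,255,0)
cs,h=cv2.findContours(b,cv2.RETR_CCOMP,cv2.CHAIN_APPROX_NONE)
for k in cs:
    if len(k)>30: e=cv2.fitEllipse(k); print(len(k),np.round(e[0],1)+[280,230],e[1])
E
```

```text
5.8667 [0.42988296 0.2224613  0.03392144] [ 0.10406593  0.06695726 -0.45068922] 0.030267645873469185 44.99958730302751
57 [319.7 259.5] (16.86440658569336, 21.415882110595703)
247 [319.2 265.6] (49.53883743286133, 60.10691833496094)
```

Emit:
move_arm(
  moves=[
    [[0,0,-0.02,0,0,0,0],[0,0,-0.05,0,0,0,0],[0,0,-0.1,0,0,0,0],[0,0,-0.2,0,0,0,0],[0,0,-0.3,0,0,0,0],[0,0,-0.38,0,0,0,0],[0,0,-0.42,0,0,0,0],[0,0,-0.42,0,0,0,0]],
  ],
)

```text
clock: 6.58
ee_pos: [0.4321, 0.2236, 0.2065]
orientation: [3.134, 0.0, 2.035]
ft_force: [0.7, 1.2, -1.2]
width: 0.0306
grip_force: 45.0
```

```bash
python3 - <<'E'
from h import *
im=env.snapshot("wrist"); env.snapshot("wrist"); im=env.snapshot("wrist")
st=env.get_state(); print(st["ee_pos"],st["orientation"])
cv2.imwrite("pics/w4.png",im[:,:,::-1])
plan(.526,.0285,.21,156); plan(.526,.0285,.21,156-13)
c=cam("top");print([r["box"] for r in (env.snapshot("top") is not None) and env.regions_of("top","stand_spacer")])
E
```

```text
[0.4292885  0.22216103 0.20146784] [-3.14082356e+00 -3.30984165e-06  2.03506789e+00]
shift [-0.54117 -0.00062 -0.02133] turn [-2.000e-04 -1.000e-04 -2.189e-01] rows 5.2 5.5
shift [-0.54117 -0.00062 -0.02133] turn [-2.000e-04 -1.000e-04 -1.467e-01] rows 5.2 3.7
[[213.1, 240.4, 233.7, 261.1]]
```

View pics/w4.png

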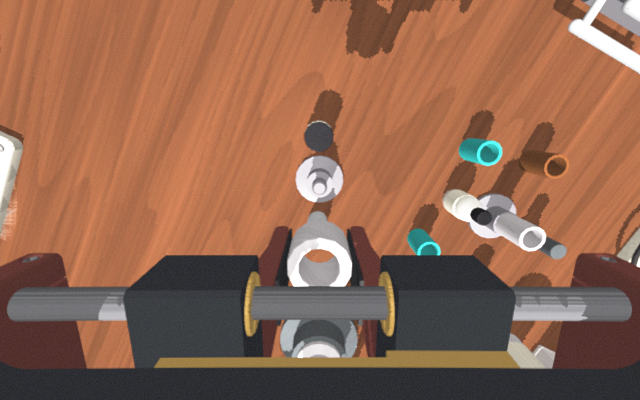

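The spacer is held level and its bare stand is upright at (319,180). I'll go over the hub at an offset so the camera sees the axle tip.

```bash
python3 - <<'E'
from h import *
plan(.576,.007,.222,156)
p=env.camera_params("wrist");T=p["tool_from_camera"]
for px in [(319.5,268),(319.2,265.6)]:
    u=cv2.undistortPoints(np.array([[px]],float),p["mtx"],np.array([p["k1"],0,0,0.]))[0,0]
    d=T[:3,:3]@[u[0],u[1],1]; o=T[:3,3]; print(o+d*(-.028-o[2])/d[2])
E
```

```text
shift [-0.64526  0.08792 -0.05386] turn [-0.0009 -0.0003 -0.2189] rows 6.3 5.5
[-0.00051211 -0.00070306 -0.028     ]
[ 0.00074154 -0.00084566 -0.028     ]
```

Emit:
move_arm(
  moves=[
    [[-0.08,0.01,-0.054,0,0,-0.03,0],[-0.17,0.03,-0.054,0,0,-0.07,0],[-0.26,0.04,-0.054,0,0,-0.11,0],[-0.35,0.05,-0.054,0,0,-0.15,0],[-0.45,0.065,-0.054,0,0,-0.18,0],[-0.55,0.08,-0.054,0,0,-0.2,0],[-0.61,0.085,-0.054,0,0,-0.219,0],[-0.645,0.088,-0.054,0,0,-0.219,0],[-0.645,0.088,-0.054,0,0,-0.219,0],[-0.645,0.088,-0.054,0,0,-0.219,0]],
  ],
)

```text
clock: 7.67
ee_pos: [0.576, 0.0076, 0.2221]
orientation: [-3.141, -0.003, 2.72]
ft_force: [0.4, -0.6, 0.6]
width: 0.0303
grip_force: 45.0
```

```bash
python3 - <<'E'
from h import *
for i in range(4): im=env.snapshot("wrist")
st=env.get_state(); im=env.snapshot("wrist"); print(st["ee_pos"],st["orientation"])
c=cam("wrist",st); print(proj(c,(.526,.0285,.157)),proj(c,(.526,.0285,.105)))
cv2.imwrite("pics/w5.png",im[:,:,::-1]); cv2.imwrite("pics/w5c.png",cv2.resize(im[130:300,220:420,::-1],None,fx=4,fy=3.5,interpolation=cv2.INTER_CUBIC))
E
```

```text
[0.57604763 0.00888405 0.22327964] [-3.14140394e+00 -9.54854872e-04  2.72408479e+00]
[316.89388233 140.65301274] [317.28011877 136.71623155]
```

View pics/w5c.png

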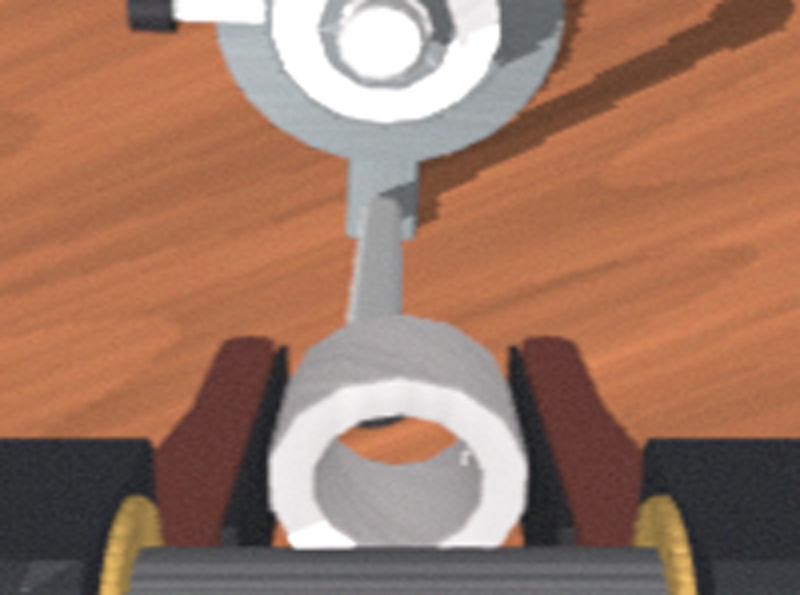

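The axle tip is at about (314.6,141.6), the spacer bore at (319.6,267.5), and the rod runs below between them.

```bash
cat >> h.py <<'E'
def tool_at(px,z):
    p=env.camera_params("wrist");T=p["tool_from_camera"]
    u=cv2.undistortPoints(np.array([[px]],float),p["mtx"],np.array([p["k1"],0,0,0.]))[0,0]
    d=T[:3,:3]@[u[0],u[1],1]; o=T[:3,3]; return o+d*(z-o[2])/d[2]
E
python3 - <<'E'
from h import *
b=tool_at((319.6,267.5),-.028); a=tool_at((314.6,141.6),.2233-.157); print(a,b,(a-b)[:2]/.4)
st=env.get_state();R=Ro.from_euler("xyz",st["orientation"]);print(st["ee_pos"],st["ee_pos"]+R.apply(a))
E
```

```text
[ 0.05296244 -0.00402607  0.0663    ] [ 0.00033584 -0.00058178 -0.028     ] [ 0.1315665  -0.00861074]
[0.57629909 0.00880715 0.2235266 ] [0.526225   0.02660312 0.15724834]
```

Emit:
move_arm(
  moves=[
    [[0.07,-0.004,0,0,0,0,0],[0.131,-0.0085,0,0,0,0,0],[0.131,-0.0085,0.06,0,0,0,0],[0.131,-0.0085,0.13,0,0,0,0],[0.131,-0.0085,0.13,0,0,0,0],[0.131,-0.0085,0.13,0,0,0,0],[0.131,-0.0085,0.13,0,0,0,0]],
  ],
)

```text
clock: 8.5
ee_pos: [0.5283, 0.0262, 0.1726]
orientation: [3.141, 0.001, 2.724]
ft_force: [-0.1, 0.6, -0.8]
width: 0.0306
grip_force: 45.0
```

```bash
python3 - <<'E'
from h import *
for i in range(4): im=env.snapshot("wrist")
st=env.get_state(); im=env.snapshot("scene"); print(st["ee_pos"],st["orientation"],st["ft_force"])
cv2.imwrite("pics/w6.png",env.snapshot("wrist")[:,:,::-1])
plan(.5267,.0270,.165,156)
cv2.imwrite("pics/s6c.png",cv2.resize(im[120:270,240:440,::-1],None,fx=4,fy=4,interpolation=cv2.INTER_CUBIC))
E
```

```text
[0.52858275 0.02577544 0.17276894] [3.14066774e+00 1.92442046e-03 2.72300820e+00] [ 0.46384014 -0.13390957 -0.54150494]
shift [0.00478 0.00143 0.01839] turn [0.0002 0.0004 0.0001] rows 0.2 0.0
```

View pics/s6c.png

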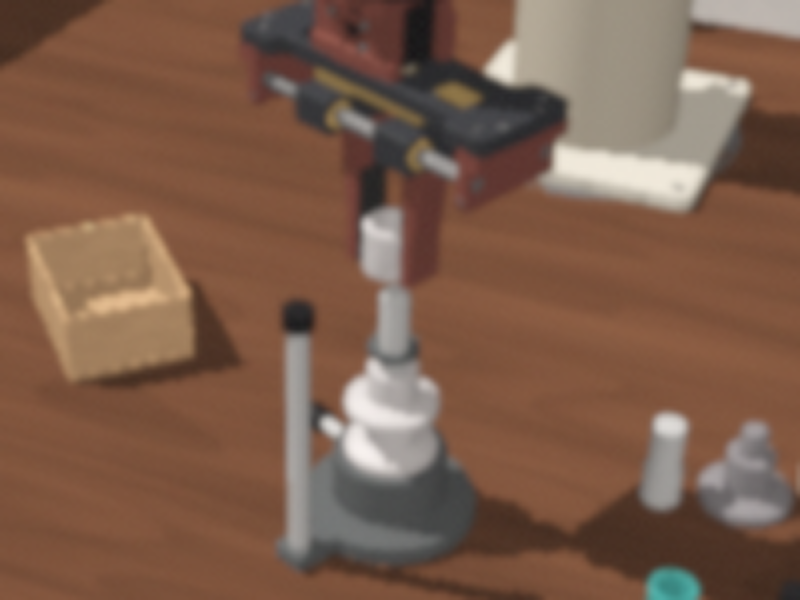

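The spacer hangs just above the axle tip (tip at crop (394,290), spacer centre about 393). I'll make a small correction, then go down over the taper.

Emit:
move_arm(
  moves=[
    [[0.0035,0.001,0,0,0,0,0],[0.0035,0.001,0,0,0,0,0],[0.0035,0.001,0.02,0,0,0,0],[0.0035,0.001,0.035,0,0,0,0],[0.0035,0.001,0.047,0,0,0,0],[0.0035,0.001,0.057,0,0,0,0],[0.0035,0.001,0.057,0,0,0,0]],
  ],
)

```text
clock: 9.38
ee_pos: [0.5258, 0.0267, 0.1474]
orientation: [-3.141, -0.002, 2.723]
ft_force: [-0.4, -0.4, -0.8]
width: 0.0302
grip_force: 45.0
```

Emit:
move_arm(
  moves=[
    [[0,0,0.02,0,0,0,0],[0,0,0.035,0,0,0,0],[0,0,0.05,0,0,0,0],[0,0,0.05,0,0,0,0],[0,0,0.05,0,0,0,0]],
  ],
)

```text
clock: 9.8
ee_pos: [0.5262, 0.0267, 0.1282]
orientation: [-3.141, -0.001, 2.723]
ft_force: [0.4, -0.9, -0.5]
width: 0.0304
grip_force: 45.0
```

Emit:
move_arm(
  moves=[
    [[0,0,0.01,0,0,0,0],[0,0,0.02,0,0,0,0],[0,0,0.03,0,0,0,0],[0,0,0.038,0,0,0,0],[0,0,0.043,0,0,0,0],[0,0,0.043,0,0,0,0]],
  ],
  force=60,
)

```text
clock: 10.3
ee_pos: [0.5268, 0.0267, 0.1113]
orientation: [3.141, 0.0, 2.723]
ft_force: [-0.1, 0.8, 0.2]
width: 0.0306
grip_force: 60.6
```

Emit:
move_arm(
  moves=[
    [[0,0,0.004,0,0,0,0],[0,0,0.008,0,0,0,0],[0,0,0.008,0,0,0,0],[0,0,0.008,0,0,0,0]],
  ],
)

```text
clock: 10.63
ee_pos: [0.5269, 0.0267, 0.1098]
orientation: [3.141, 0.001, 2.723]
ft_force: [-3.6, 0.1, 17.7]
width: 0.0306
grip_force: 60.9
```

Emit:
move_arm(
  moves=[
    [[0,0,0.004,0,0,0,0],[0,0,0.004,0,0,0,0],[0,0,0.004,0,0,0,0]],
  ],
)

```text
clock: 10.88
ee_pos: [0.5269, 0.0267, 0.1096]
orientation: [3.141, 0.001, 2.723]
ft_force: [-8.6, -1.4, 33.2]
width: 0.0306
grip_force: 61.0
```

```bash
python3 - <<'E'
from h import *
im=env.snapshot("scene"); st=env.get_state(); print(st["ee_pos"],st["ft_force"])
cv2.imwrite("pics/s7c.png",cv2.resize(im[150:280,260:420,::-1],None,fx=4.6,fy=4.6,interpolation=cv2.INTER_CUBIC))
E
```

```text
[0.52696044 0.0266637  0.10958491] [-9.28318135 -0.07426381 33.58250756]
```

Emit:
move_arm(
  moves=[
    [[0,0,-0.006,0,0,0,0],[0,0,-0.006,0,0,0,0],[0,0,-0.006,0,0,0,0.6],[0,0,-0.006,0,0,0,0.6],[0,0,-0.006,0,0,0,0.6],[0,0,-0.006,0,0,0,0.6],[0,0,-0.03,0,0,0,0.6],[0,0,-0.1,0,0,0,0.6],[0,0,-0.18,0,0,0,0.6],[0,0,-0.25,0,0,0,0.6]],
  ],
)

```text
clock: 11.77
ee_pos: [0.5263, 0.0267, 0.2084]
orientation: [-3.141, -0.001, 2.723]
ft_force: [0.9, 0.5, 0.1]
width: 0.0525
grip_force: 0.0
```

```bash
python3 - <<'E'
from h import *
env.snapshot("scene"); st=env.get_state();print(st["ee_pos"],st["width"])
plan(.637,.2745,.185,180)
im=env.snapshot("scene")
cv2.imwrite("pics/s7c.png",cv2.resize(im[150:280,260:420,::-1],None,fx=4.6,fy=4.6,interpolation=cv2.INTER_CUBIC))
E
```

```text
[0.52954418 0.0267978  0.21378482] 0.05275098826236728
shift [0.00671 0.67474 0.07421] turn [ 0.0006  0.0025 -0.1332] rows 6.5 3.3
```

View pics/s7c.png

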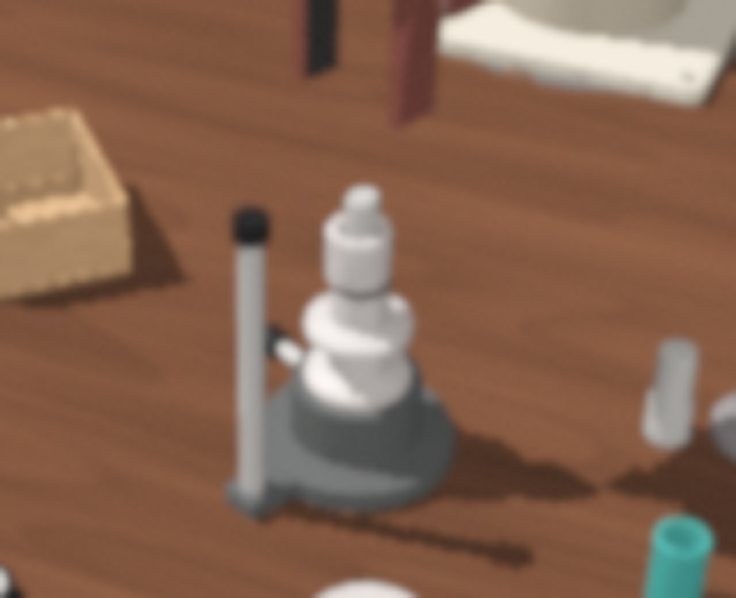

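The spacer is seated on the shield at crop (358,250), against the neck. Now for the sleeve.

Emit:
move_arm(
  moves=[
    [[0.006,0.1,0,0,0,-0.133,0.6],[0.006,0.2,0,0,0,-0.133,0.6],[0.006,0.3,0.02,0,0,-0.133,0.6],[0.006,0.4,0.04,0,0,-0.133,0.6],[0.006,0.5,0.06,0,0,-0.133,0.6],[0.006,0.6,0.074,0,0,-0.133,0.6],[0.006,0.675,0.074,0,0,-0.133,0.6],[0.006,0.675,0.074,0,0,-0.133,0.6],[0.006,0.675,0.074,0,0,-0.133,0.6],[0.006,0.675,0.074,0,0,-0.133,0.6]],
  ],
)

```text
clock: 12.7
ee_pos: [0.6332, 0.2736, 0.1764]
orientation: [-3.141, -0.002, 3.141]
ft_force: [-0.4, -0.7, -0.1]
width: 0.0526
grip_force: 0.0
```

```bash
cat >> h.py <<'E'
def ell(im,roi,thr,minlen=30):
    l,t,r,b=roi; g=cv2.cvtColor(im,cv2.COLOR_RGB2GRAY)[t:b,l:r]
    _,m=cv2.threshold(g,thr,255,0); cs,_=cv2.findContours(m,cv2.RETR_CCOMP,cv2.CHAIN_APPROX_NONE)
    return [(len(k),np.round(np.array(e[0])+[l,t],1),np.round(e[1],1)) for k in cs if len(k)>minlen for e in [cv2.fitEllipse(k)]]
E
python3 - <<'E'
from h import *
for i in range(4): env.snapshot("wrist")
st=env.get_state(); im=env.snapshot("wrist"); c=cam("wrist",st); print(st["clock"],st["ee_pos"],st["orientation"])
cv2.imwrite("pics/w8.png",im[:,:,::-1])
p=proj(c,(.637,.2745,.078)); print(p)
for l in ["sleeve","dropper","drift"]:
    for r in env.regions_of("wrist",l): print(l,r["box"],round(r["confidence"],2))
l,t=(p-28).astype(int)
for th in (170,200,220,235):
    for e in ell(im,(l,t,l+56,t+56),th): print(th,e,at(c,e[1],.078).round(4))
E
```

```text
12.9 [0.63384182 0.27297357 0.17744722] [-3.14144547e+00 -1.69192674e-04  3.13950127e+00]
[321.46392944 203.95068428]
sleeve [378.4, 176.8, 409.1, 209.0] 0.85
sleeve [361.9, 110.4, 399.1, 137.0] 0.74
sleeve [231.7, 197.7, 263.2, 234.8] 0.66
sleeve [237.3, 115.5, 275.8, 144.6] 0.62
dropper [306.3, 128.2, 336.0, 157.3] 0.96
dropper [311.2, 182.1, 338.5, 217.8] 0.35
drift [310.8, 217.4, 334.4, 256.0] 0.57
170 (192, array([317.2, 196.3]), array([34.9, 50.9])) [0.63   0.2708 0.078 ]
170 (73, array([320.9, 203.1]), array([16.7, 20.4])) [0.6362 0.274  0.078 ]
200 (189, array([317.5, 196.4]), array([35.9, 48.6])) [0.6301 0.271  0.078 ]
200 (59, array([321. , 204.8]), array([19.5, 22. ])) [0.6378 0.2741 0.078 ]
220 (192, array([317.6, 196.5]), array([35.2, 48.2])) [0.6302 0.2711 0.078 ]
220 (60, array([321.2, 204.9]), array([20.2, 22.4])) [0.6379 0.2743 0.078 ]
235 (191, array([317.1, 196.3]), array([33.5, 47.2])) [0.63   0.2707 0.078 ]
235 (62, array([321.3, 205. ]), array([21.2, 22.5])) [0.638  0.2744 0.078 ]
```

Emit:
move_arm(
  moves=[
    [[-0.0105,0.005,0.05,0,0,0,0.5],[-0.0105,0.005,0.12,0,0,0,0.5],[-0.0105,0.005,0.18,0,0,0,0.5],[-0.0105,0.005,0.218,0,0,0,0.5],[-0.0105,0.005,0.218,0,0,0,0.5],[-0.0105,0.005,0.218,0,0,0,0.5]],
  ],
)

```text
clock: 13.6
ee_pos: [0.638, 0.2761, 0.0895]
orientation: [-3.141, -0.001, 3.141]
ft_force: [0.7, 0.1, 0.9]
width: 0.0438
grip_force: 0.0
```

```bash
cat > m.py <<'E'
from h import *
import sys
for i in range(2): env.snapshot("wrist")
st=env.get_state(); im=env.snapshot("wrist"); c=cam("wrist",st); print(st["clock"],st["ee_pos"],st["orientation"],st["width"])
cv2.imwrite(sys.argv[1],im[:,:,::-1])
p=proj(c,(.638,.2745,.078)); l,t=(p-36).astype(int); print(p)
for th in (200,220,235):
    for e in ell(im,(l,t,l+72,t+72),th): print(th,e,at(c,e[1],.078).round(4),tool_at(e[1],st["ee_pos"][2]-.078).round(4))
E
python3 m.py pics/w9.png
```

```text
13.7 [0.63931564 0.27673064 0.09149519] [3.14075117e+00 2.09443012e-03 3.14090987e+00] 0.044016623258953225
[316.34700002 234.55513642]
200 (228, array([313.8, 225.8]), array([45. , 64.9])) [0.6324 0.273  0.078 ] [ 0.007  -0.0038  0.0135]
200 (91, array([317.1, 234.6]), array([31.3, 33.6])) [0.638 0.275 0.078] [ 0.0013 -0.0018  0.0135]
220 (200, array([311.7, 227.1]), array([36.9, 66.7])) [0.6332 0.2717 0.078 ] [ 0.0061 -0.005   0.0135]
220 (95, array([317. , 234.8]), array([32.1, 34.3])) [0.6382 0.2749 0.078 ] [ 0.0012 -0.0018  0.0135]
235 (204, array([317. , 234.6]), array([35.4, 37.7])) [0.638  0.2749 0.078 ] [ 0.0013 -0.0018  0.0135]
235 (97, array([295.5, 208.5]), array([23.1, 29.8])) [0.6215 0.2622 0.078 ] [ 0.0178 -0.0146  0.0135]
```

Emit:
move_arm(
  moves=[
    [[0.0025,-0.003,0,0,0,0,0.5],[0.0025,-0.003,0.03,0,0,0,0.5],[0.0025,-0.003,0.07,0,0,0,0.5],[0.0025,-0.003,0.11,0,0,0,0.5],[0.0025,-0.003,0.121,0,0,0,0.5],[0.0025,-0.003,0.121,0,0,0,0.5]],
  ],
)

```text
clock: 14.25
ee_pos: [0.6359, 0.2746, 0.0392]
orientation: [-3.14, -0.003, 3.141]
ft_force: [-0.8, -1.6, 0.3]
width: 0.0439
grip_force: 0.0
```

```bash
python3 m.py pics/w10.png
```

```text
14.35 [0.63726976 0.27516767 0.04128022] [-3.14144770e+00 -4.04087338e-04  3.14093117e+00] 0.04352551083172174
[318.93337469 279.2054758 ]
200 (73, array([299.8, 304.5]), array([0., 1.])) [0.6509 0.2656 0.078 ] [-0.0136 -0.0095 -0.0367]
200 (168, array([319.7, 277.4]), array([43.2, 51.6])) [0.6371 0.2748 0.078 ] [ 0.0002 -0.0003 -0.0367]
200 (38, array([291. , 247.5]), array([ 9.5, 15.4])) [0.6226 0.2623 0.078 ] [ 0.0147 -0.0129 -0.0367]
220 (73, array([299.8, 304.5]), array([0., 1.])) [0.6509 0.2656 0.078 ] [-0.0136 -0.0095 -0.0367]
220 (166, array([319.8, 277.7]), array([43.5, 51. ])) [0.6373 0.2749 0.078 ] [ 0.     -0.0003 -0.0367]
220 (36, array([291. , 247.3]), array([ 9.2, 14.1])) [0.6225 0.2623 0.078 ] [ 0.0148 -0.0129 -0.0367]
235 (169, array([320. , 278.9]), array([45.6, 51.1])) [0.6378 0.275  0.078 ] [-0.0006 -0.0002 -0.0367]
235 (33, array([290.8, 247.1]), array([ 8.3, 13.7])) [0.6224 0.2622 0.078 ] [ 0.0149 -0.013  -0.0367]
```

Centred within 0.5 mm, so I'll close gently, then firmly.

Emit:
move_arm(
  moves=[
    [[0,0.001,-0.005,0,0,0,0.5],[0,0.001,-0.005,0,0,0,0.4],[0,0.001,-0.005,0,0,0,0.34],[0,0.001,-0.005,0,0,0,0.31],[0,0.001,-0.005,0,0,0,0.29],[0,0.001,-0.005,0,0,0,0.27],[0,0.001,-0.005,0,0,0,0.22],[0,0.001,-0.005,0,0,0,0.2]],
  ],
  force=10,
)

```text
clock: 15.07
ee_pos: [0.6374, 0.2756, 0.0438]
orientation: [3.142, 0.0, 3.141]
ft_force: [-0.2, 0.5, 2.5]
width: 0.0249
grip_force: 10.0
```

Emit:
move_arm(
  moves=[
    [[0,0,0,0,0,0,0],[0,0,0,0,0,0,0],[0,0,-0.02,0,0,0,0],[0,0,-0.05,0,0,0,0],[0,0,-0.1,0,0,0,0],[0,0,-0.2,0,0,0,0],[0,0,-0.3,0,0,0,0],[0,0,-0.38,0,0,0,0],[0,0,-0.46,0,0,0,0],[0,0,-0.46,0,0,0,0]],
  ],
  force=40,
)

```text
clock: 15.9
ee_pos: [0.6408, 0.277, 0.2368]
orientation: [3.137, 0.012, 3.141]
ft_force: [1.8, 0.1, 0.2]
width: 0.0246
grip_force: 40.0
```

```bash
python3 - <<'E'
from h import *
for i in range(3): im=env.snapshot("wrist")
st=env.get_state(); print(st["ee_pos"],st["orientation"],st["width"])
env.snapshot("top"); print([r["box"] for r in env.regions_of("top","stand_sleeve")])
for th in (170,200,235): print([e for e in ell(im,(275,225,365,292),th)])
cv2.imwrite("pics/w11.png",im[:,:,::-1])
plan(.576,.007,.235,156)
E
```

```text
[0.63707115 0.27546506 0.22819932] [3.14132943e+00 7.01040418e-04 3.14093907e+00] 0.024937134834211137
[[195.3, 154.2, 213.2, 179.3]]
[(180, array([319. , 275.2]), array([44.7, 50.7]))]
[(174, array([319. , 275.7]), array([44.5, 50.1]))]
[]
shift [ 0.15032 -0.67039 -0.02115] turn [-0.0005 -0.0007  0.1331] rows 6.6 3.3
```

```bash
python3 -c "
from h import *
plan(.5265,.0267,.21,156.05)"
```

```text
shift [ 0.27394 -0.62116  0.0416 ] turn [-0.0005 -0.0007  0.1328] rows 6.5 3.3
```

Emit:
move_arm(
  moves=[
    [[0.03,-0.07,0,0,0,0.02,0],[0.07,-0.16,0,0,0,0.06,0],[0.11,-0.25,0,0,0,0.1,0],[0.15,-0.34,0,0,0,0.133,0],[0.19,-0.43,0,0,0,0.133,0],[0.23,-0.52,0,0,0,0.133,0],[0.26,-0.59,0,0,0,0.133,0],[0.274,-0.621,0.03,0,0,0.133,0],[0.274,-0.621,0.042,0,0,0.133,0],[0.274,-0.621,0.042,0,0,0.133,0]],
  ],
)

```text
clock: 16.98
ee_pos: [0.5261, 0.0268, 0.2088]
orientation: [-3.14, -0.004, 2.721]
ft_force: [-1.1, 0.0, -0.3]
width: 0.0248
grip_force: 40.0
```

```bash
python3 - <<'E'
from h import *
for i in range(4): im=env.snapshot("scene")
st=env.get_state(); print(st["clock"],st["ee_pos"],st["orientation"])
cv2.imwrite("pics/s12c.png",cv2.resize(im[120:260,260:420,::-1],None,fx=4.2,fy=4.2,interpolation=cv2.INTER_CUBIC))
plan(.5265,.0267,.15,156.05)
E
```

```text
17.1833 [0.52810477 0.02824235 0.21066058] [ 3.14146129e+00 -1.18739423e-04  2.72438593e+00]
shift [ 0.00209 -0.00517  0.15165] turn [ 0.     -0.      0.0003] rows 1.5 0.0
```

Emit:
move_arm(
  moves=[
    [[0.002,-0.005,0.02,0,0,0,0],[0.002,-0.005,0.05,0,0,0,0],[0.002,-0.005,0.08,0,0,0,0],[0.002,-0.005,0.085,0,0,0,0],[0.002,-0.005,0.085,0,0,0,0],[0.002,-0.005,0.085,0,0,0,0]],
  ],
)

```text
clock: 17.68
ee_pos: [0.5262, 0.026, 0.1768]
orientation: [-3.142, -0.0, 2.724]
ft_force: [-0.4, -0.2, -0.7]
width: 0.0251
grip_force: 40.0
```

```bash
python3 -c "
from h import *
for i in range(3): env.snapshot('wrist')
s=env.get_state(); print(s['ee_pos'],s['orientation'],s['ft_force'])
plan(.5265,.0267,.160,156.05)"
```

```text
[0.52649543 0.02582505 0.17738227] [3.14108090e+00 1.10115068e-03 2.72327395e+00] [-0.47037499  0.03210456  0.20724787]
shift [0.00093 0.00198 0.04346] turn [ 0.0002  0.0004 -0.0001] rows 0.4 0.0
```

Emit:
move_arm(
  moves=[
    [[0.001,0.0015,0,0,0,0,0],[0.001,0.0015,0.01,0,0,0,0],[0.001,0.0015,0.02,0,0,0,0],[0.001,0.0015,0.03,0,0,0,0],[0.001,0.0015,0.04,0,0,0,0],[0.001,0.0015,0.043,0,0,0,0],[0.001,0.0015,0.043,0,0,0,0]],
  ],
)

```text
clock: 18.42
ee_pos: [0.5254, 0.0267, 0.1589]
orientation: [-3.141, -0.001, 2.723]
ft_force: [-0.1, 2.5, -1.7]
width: 0.0252
grip_force: 40.0
```

Emit:
move_arm(
  moves=[
    [[0,0,0.006,0,0,0,0],[0,0,0.012,0,0,0,0],[0,0,0.018,0,0,0,0],[0,0,0.022,0,0,0,0],[0,0,0.022,0,0,0,0]],
  ],
)

```text
clock: 18.83
ee_pos: [0.5256, 0.0267, 0.1504]
orientation: [3.141, -0.001, 2.723]
ft_force: [-0.1, 5.1, -1.1]
width: 0.025
grip_force: 40.0
```

Emit:
move_arm(
  moves=[
    [[0.001,0.002,0,0,0,0,0],[0.001,0.002,0.004,0,0,0,0],[0.001,0.002,0.008,0,0,0,0],[0.001,0.002,0.01,0,0,0,0],[0.001,0.002,0.01,0,0,0,0]],
  ],
)

```text
clock: 19.25
ee_pos: [0.5262, 0.0271, 0.1476]
orientation: [3.142, 0.001, 2.723]
ft_force: [-2.7, 0.7, 9.1]
width: 0.0246
grip_force: 40.0
```

Emit:
move_arm(
  moves=[
    [[0,0,0,0,0,0,0.5],[0,0,0,0,0,0,0.5],[0,0,0,0,0,0,0.5],[0,0,0,0,0,0,0.5],[0,0,-0.03,0,0,0,0.5],[0,0,-0.1,0,0,0,0.5],[0,0,-0.18,0,0,0,0.5],[0,0,-0.26,0,0,0,0.5],[0,0,-0.32,0,0,0,0.5],[0,0,-0.32,0,0,0,0.5]],
  ],
)

```text
clock: 20.08
ee_pos: [0.5286, 0.0273, 0.2799]
orientation: [3.138, 0.008, 2.723]
ft_force: [1.1, 0.1, 0.6]
width: 0.0437
grip_force: 0.0
```

```bash
python3 - <<'E'
from h import *
for i in range(3): im=env.snapshot("scene")
print(env.get_state()["ee_pos"],env.get_state()["clock"])
a=cv2.resize(im[165:345,180:490,::-1],None,fx=2.5,fy=2.5,interpolation=cv2.INTER_CUBIC)
cv2.imwrite("pics/end.png",a)
c=cam("scene"); print(proj(c,(.5262,.0271,.182)),proj(c,(.5262,.0271,.138)))
for e in [(180+0/2.5,165)]: pass
E
```

```text
[0.52536619 0.0272631  0.27411119] 20.2333
[338.21486234 182.18202543] [337.68236759 198.97093479]
```

View pics/end.png

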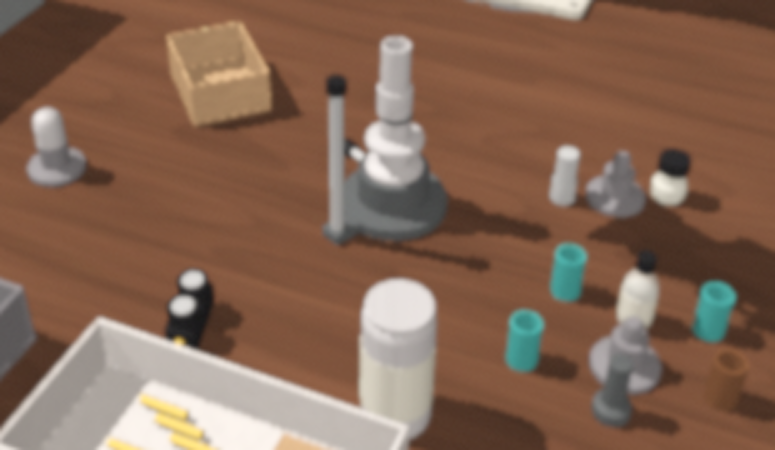

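The sleeve stands on the spacer. Its top is at (338.4,182.6), against (338.2,182.2) predicted for fully seated. Both stands are upright and the bystanders look undisturbed.

```bash
python3 -c "
from station import env
print(env.hand_in())"
```

```text
the job is handed in; nothing more can be done
None
```

I handed the job in at about 20 s of the 64 s allowed: the spacer drove the dust shield home, the end sleeve rests on the spacer, and the stands, cap and everything else in view look undisturbed.

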